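# Free the carrier plate from under the control unit and dock it

## Robot

A 6-joint arm with a two-finger parallel gripper is mounted at the origin on the work surface. World frame = base frame: x ahead of the robot, y to its left, z up, the work surface at z = 0. Lengths are in m, angles in degrees, forces in N, time in s.
With the tool pointing down it reaches from about 0.25 to 0.725 m from the base axis. Payload 9.7 kg.
Tool frame: the origin (TCP) lies midway between the tips of the shut fingers; the grasp point (between the pads) lies 19 mm behind it; z points along the fingers, y is the line along which they close (so a half turn about z gives the same grasp; the last joint's range is limited). The gripper opens to 85 mm and grips with 20 to 120 N. Pads are 22 mm wide; open, the fingers measure 114 mm over their backs; the gripper's body (76 mm by 85 mm) begins 54 mm behind the grasp point. The pads swing forward as they close: fully open they stand 13 mm farther back than shut.
Start: joints at [74.141, 4.979, 10.078, 95.1, 0, 90], TCP at [0.15, 0.529, 0.209] pointing down, gripper open.
Joint ranges: [-179.16, 179.16], [-48.56, 103.87], [-65.8, 70.77], [-126.05, 130.52], [-82.76, 87.17], [-180, 180]. Speed limits (degrees/s): [127.2, 127.2, 147.25, 180, 180, 180].

## Interface

Orientations are given as [roll, pitch, yaw] about the fixed x, y, z axes, in that order (R = Rz(yaw) Ry(pitch) Rx(roll)).
In Python, from workcell import bot gives the robot as it stands. The module is installed in compiled form; this text tells all that it offers.
- The arm moves only by the tool send_rows, never from a script. Its argument "moves" is one flat list of numbers, 7 for each row, row after row: the shift along the world's x, y, z normalised to -1 to 1, where 1 is 0.025 m, then the turn, a rotation vector about the world's x, y, z normalised to -1 to 1, where 1 is 0.15 rad, then the closure, from -1 (fully open) to 1 (shut), so that 0 is half open. A call has 1 to 8 rows; each row shifts and turns the commanded pose from where the row before left it; what a row does not reach is not made up. A row lasts 1/8 s, in which the tool goes at most 62.5 mm and 10.7 degrees, less where a joint would pass 70% of its speed; a pose out of reach is approached as far as the arm can. A call with a number of a shift or a turn outside -1 to 1 is refused whole. A call with a gripper value outside its range is refused whole. The fingers move at their own pace and stop on an object; "squeeze" is the grip in N (left out, the last holds). Time passes only in rows, so rows that do not move let the fingers close. It gives the time, the measured TCP pose, the force, the opening and the grip force at its end, in the units of the state.
- bot.get_obs(): the state, without advancing time (a new reading comes with each control period).
- bot.camera(name): name is "scene" or "top"; returns a dict with "color" (480x640x3 uint8, red, green, blue), "camera_matrix" (3x3 intrinsics, pixels), "D" ([k1, k2, p1, p2, k3] as OpenCV has them; the pictures are not rectified), "R" (3x3) and "t" (3): a world point X has camera coordinates R X + t. Camera axes: x right, y down, z forward; pixel columns grow to the right and rows downward; lengths in m; the calibration is good to about 2 mm. A picture is of the moment at which its call begins. There is no depth.
- bot.job_done(): hands the job in; it is judged then, once.
Trained networks look in the newest picture that a camera, given by its name, has taken for a name from the list of things; names that differ only in an ending like _2 or _b are one class to them, and where a whole thing is asked for, a point or a joint stands for the part that bears it (a point fixed in the world has none). Each returns a list of dicts, best first, with "p" (0 to 1); they miss things now and then, are a little off and sometimes report something else, mostly with a low value. They report only what shows in the picture. A call takes as long as a camera call. They do not tell look-alikes from the thing itself.
- bot.boxes_of(camera, query): "extent" ([left, top, right, bottom] in pixels, round what is visible of it).
- bot.trace(camera, query): "region" (480x640 bool, what is visible of it) and "extent" ([left, top, right, bottom] in pixels, round what is visible of it).
- bot.landmark_of(camera, query): "pixel" ([column, row] in pixels: a listed point, or the origin of a listed thing).
The state is a dict: "time": time; "q": joint angles; "qd": joint speeds; "joint_efforts": joint torques, N m; "ee_pos": TCP position; "tcp_rot": TCP orientation; "wrist_force": force on the tool from outside, world axes, zero at the start; "torque": the same for the moment, N m; "opening": finger opening in m; "grasp_force": force on a finger pad.
Only numpy, scipy, OpenCV 4.12 (cv2) and the standard library are available. Lean on these libraries where they do the work, as an engineer would, in place of code of your own. Each camera call takes 0.05 s, during which the arm holds its last target. There are 200 camera calls.

## Task

Someone has put the control unit down with its front skid on the blue carrier plate. Draw the plate out by its white grip block so that the unit settles onto the table where it stands, without being dragged along or lifted. Then lay the plate on the bed of the docking station and slide it sideways under the two overhanging white corner blocks until its long edge is fully home against them, lying flat; do not knock the other things about.

Things in the scene. Friction and masses are not known exactly. Their poses are not given: they have to be found in the camera images.
- carrier_grip (a point): Centre of the upright white grip block on the blue carrier plate: 18 mm along the plate (x), 36 mm across it (y), 46 mm tall; this point is 29 mm above the plate's underside, the block's top 52 mm. Axes are the plate's: x along its length from the grip end towards the end under the unit, y across, z up. Draw the plate out along -x. Block and plate are one rigid piece of about 0.32 kg.
- carrier_mid (a point): Centre of the blue carrier plate, 180 mm long (x), 96 mm wide (y), 6 mm thick, half-way through its thickness; same axes as carrier_grip. The grip block's centre is at x = -70 mm, y = 0 from here, 26 mm higher. At the start the plate lies flat on the table with its +x end 40 to 65 mm under the control unit.
- control_unit: Low grey box, dark lid, 154 x 174 mm, 63 mm high, 1.6 kg, loose on two round black rubber skids (16 mm thick, 146 mm long along y, at x = -50 and +50 mm). Origin under its middle at the skids' underside; x from front to back, z out of the lid. At the start the front skid stands on the plate: it leans back 0.06 rad. It is heavier at the back, so a slow straight level pull leaves it in place.
- unit_front (a point): Left end (y = +65 mm) of the control unit's front skid, on the skid's axis.
- unit_rear (a point): Right end (y = -65 mm) of the control unit's rear skid, on the skid's axis.
- dock_seat (a point): Where carrier_mid must be when the plate is home in the fixed docking station, the plate's long axis along this x (either way round). x along the station, y away from the corner blocks, z up. It is 3 mm above the bed's flat top, which is 30 mm above the table and spans x -125 to +125, y -63 to +115 mm from here. Slide the plate along -y; with its centre at y = +50 mm it lies clear of the blocks.
- station: The fixed docking station: grey base with a bright steel bed 30 mm high, 250 x 178 mm, and an aluminium housing along its -y side, 250 mm long, 42 mm wide, 78 mm high, that carries the two white corner blocks. Origin on the table; dock_seat is at x = 0, y = -27, z = 33 mm; same axes as dock_seat.
- block_a (a point): White corner block at the station's -x end: this point is on its stop face, on the bed, mid-block (x = -82, y = -48, z = -3 mm from dock_seat); station axes. Its toe overhangs the bed 14 mm towards +y, underside 9.5 mm and top 15.5 mm above the bed. Its end wall stands 13 mm to the -x of this point, facing +x, reaches 28 mm out along +y, and flares open for a further 15 mm.
- block_b (a point): The mirror-image white corner block at the station's +x end (x = +82, y = -48, z = -3 mm from dock_seat); end wall 13 mm to the +x of this point, so that the end walls are 190 mm apart for the 180 mm plate.
- e_stop: Bystander: red mushroom emergency-stop button on a yellow base 80 mm across, 60 mm high, loose. Origin under its middle.
- signal_tower: Bystander: signal lamp lying down, black, green, orange and red, about 230 x 64 x 64 mm, loose, long axis x. Origin on the table under its middle.
- corner_locator: Bystander: loose aluminium L-shaped corner block, 70 x 70 x 20 mm. Origin under its middle.
- flow_meter: Bystander: clear acrylic flow meter with black ends, lying down, 130 x 36 x 36 mm, long axis x, loose. Origin on the table under its middle.
- screwdriver: Bystander: screwdriver with a red handle, 200 mm, lying along its x.
- wrench: Bystander: steel wrench, 170 mm, lying along its x.
Things that resemble listed ones, but are neither listed nor needed, are in the scene too. What is shaped like the part that bears carrier_grip but purple is not meant.

How it is judged:
By the outcome, as a careful person would: the job done as asked, in the order asked, and still so for the second after the job is handed in, with the robot touching nothing.
It also fails if it takes over 48 s, if anything falls off the work surface, if the arm or the gripper's body presses on something with over 40 N, if the wrist force passes 120 N, or if a joint passes its speed limit or range.

## Working session

There is one attempt and no reset: what is moved stays moved. The work goes in short steps, Python scripts to look and compute and a tool call to move; the robot and the scene stay as the last step left them, time stands still between calls to the robot, and variables do not carry over. Pictures are saved under pics/ and viewed, at most 10 in all, crops included, and the job is handed in when it is done.

Besides the shell and the picture viewer there is one more tool, called after "Emit:" by a JSON object that holds its "op" and its "data". send_rows: Moves the arm, as the interface text tells. Its arguments: {"type":"object","properties":{"moves":{"type":"array"},"squeeze":{"type":"number"}},"required":["moves"]}

```bash
mkdir -p pics
cat > h.py <<'E'
import numpy as np, cv2
from workcell import bot
def cam(n):
    c=bot.camera(n); return c
def P(c): return c["camera_matrix"],np.array(c["D"]),np.array(c["R"]),np.array(c["t"])
def ray(c,px):
    K,D,R,t=P(c); u=cv2.undistortPoints(np.array([[px]],float),K,D)[0,0]
    d=R.T@np.array([u[0],u[1],1]); return -R.T@t,d/np.linalg.norm(d)
def atz(c,px,z):
    o,d=ray(c,px); return o+d*(z-o[2])/d[2]
def tri(c1,p1,c2,p2):
    o,d=ray(c1,p1);q,e=ray(c2,p2)
    s=np.linalg.lstsq(np.c_[d,-e],q-o,rcond=None)[0]
    a=o+d*s[0];b=q+e*s[1]; return (a+b)/2,np.linalg.norm(a-b)
def proj(c,X):
    K,D,R,t=P(c); return cv2.projectPoints(np.array(X,float).reshape(-1,3),cv2.Rodrigues(R)[0],t,K,D)[0].reshape(-1,2)
E
python3 - <<'E'
from h import *
np.set_printoptions(precision=4,suppress=True)
C={n:cam(n) for n in("scene","top")}
for n,c in C.items():
    cv2.imwrite(f"pics/{n}0.png",c["color"][:,:,::-1]); print(n,-c["R"].T@c["t"])
for q in["carrier_grip","carrier_mid","unit_front","unit_rear","dock_seat","block_a","block_b","control_unit","station","e_stop","signal_tower","corner_locator","flow_meter","screwdriver","wrench"]:
    L={n:bot.landmark_of(n,q)[:3] for n in C}
    for n in C: print(q,n,[(np.round(l["pixel"],1).tolist(),round(l["p"],2)) for l in L[n]])
    if L["scene"] and L["top"]:
        for a in L["scene"]:
            for b in L["top"]:
                print("   ",*tri(C["scene"],a["pixel"],C["top"],b["pixel"]))
E
```

```text
scene [1.11   0.1154 1.0726]
top [ 0.4163 -0.0407  1.3372]
carrier_grip scene [([465.1, 164.8], 0.63), ([416.1, 261.8], 0.59)]
carrier_grip top [([230.0, 254.9], 0.88), ([197.7, 375.1], 0.75)]
    [0.4626 0.2056 0.3816] 0.0936812338612705
    [0.1299 0.3222 0.0419] 0.001957203698251937
    [0.4808 0.2264 0.0223] 0.011946261261800551
    [ 0.049   0.3862 -0.5822] 0.23813592205093234
carrier_mid scene [([427.4, 292.2], 0.77), ([468.2, 188.7], 0.68)]
carrier_mid top [([192.8, 357.6], 0.72), ([221.2, 233.9], 0.66)]
    [ 0.08    0.4726 -0.7865] 0.22412570080324748
    [ 0.5464  0.2655 -0.0104] 0.002200991842507438
    [ 0.1707  0.3507 -0.0136] 0.006015977890154966
    [0.5101 0.2233 0.3681] 0.08376480107889982
unit_front scene []
unit_front top [([191.5, 238.8], 0.72)]
unit_rear scene [([440.4, 348.0], 0.78)]
unit_rear top [([204.0, 184.1], 0.73)]
    [0.6978 0.3127 0.0107] 0.005650361850989127
dock_seat scene [([220.5, 249.5], 0.84)]
dock_seat top [([202.0, 183.8], 0.3)]
    [0.7059 0.0392 0.5399] 0.36494494874981304
block_a scene [([199.4, 275.1], 0.84), ([210.1, 225.6], 0.83)]
block_a
[... 1230 characters left out ...]
   [ 0.5254 -0.3806  0.1566] 0.1553099420041992
    [ 0.5958 -0.2937  0.2828] 0.1751235667707696
corner_locator scene [([327.6, 321.6], 0.78)]
corner_locator top [([298.1, 181.6], 0.83), ([232.6, 254.8], 0.54)]
    [0.6984 0.0294 0.0214] 0.0041363639421275415
    [ 0.5601  0.1341 -0.1219] 0.2774108568516786
flow_meter scene [([322.3, 265.1], 0.94)]
flow_meter top []
screwdriver scene [([516.3, 272.3], 0.79), ([449.6, 319.1], 0.33)]
screwdriver top [([147.4, 267.0], 0.62)]
    [0.4463 0.4873 0.0109] 0.0008274464665926974
    [ 0.4861  0.4539 -0.1628] 0.20344616519637698
wrench scene [([299.6, 363.8], 0.98)]
wrench top [([307.9, 147.2], 0.76)]
    [ 0.8099 -0.0064  0.006 ] 0.007788814102562664
```

View pics/scene0.png

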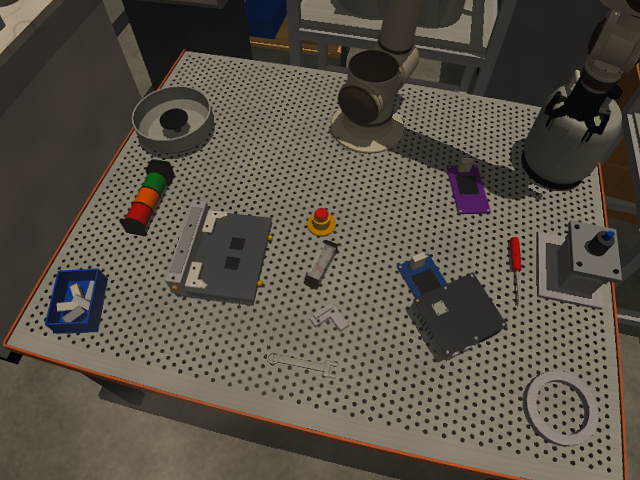

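View pics/top0.png

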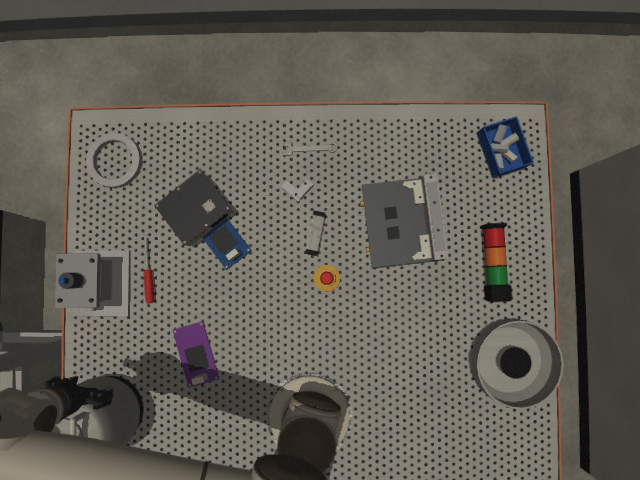

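The scene view shows the blue plate at (423,275), its grip at (417,262), and the unit over it. The purple look-alike is at (468,190), and the station at (222,250) has its white blocks at (210,223) and (196,275). In the top view the plate is at (227,243), the grip at (231,255) and the blocks at (419,192) and (425,246). Next I'll zoom in for edges.

Run:
```python
from h import *
np.set_printoptions(precision=4,suppress=True)
C={n:cam(n) for n in("scene","top")}
def crop(n,x,y,w,h):
    return cv2.resize(C[n]["color"][y:y+h,x:x+w,::-1],(400,300),interpolation=cv2.INTER_CUBIC)
im=np.vstack([np.hstack([crop("scene",390,240,80,60),crop("top",190,215,80,60)]),np.hstack([crop("scene",160,200,120,90),crop("top",355,175,120,90)])])
cv2.imwrite("pics/z.png",cv2.convertScaleAbs(im,alpha=1.8))
for n in C:
    for q in("carrier_mid",):
        for r in bot.trace(n,q):
            m=r["region"]; print(n,r["p"],r["extent"],m.sum())
    hsv=cv2.cvtColor(C[n]["color"],cv2.COLOR_RGB2HSV)
    b=cv2.inRange(hsv,(95,120,30),(118,255,255))
    k,l,s,ce=cv2.connectedComponentsWithStats(b)
    for i in range(1,k):
        if s[i,4]>40: print(n,s[i],ce[i])
```

```text
scene 0.91 [445.8, 157.6, 491.2, 214.3] 1679
scene 0.67 [395.6, 251.5, 447.6, 298.4] 1324
scene [ 245    0   42   39 1341] [264.5213  16.7599]
scene [603 231  11  10  75] [607.9733 235.4533]
scene [397 254  50  43 565] [419.4248 273.9735]
scene [  45  269   63   64 1931] [ 71.3641 299.2952]
top 0.98 [173.0, 324.5, 217.7, 386.5] 1932
top 0.59 [202.2, 214.6, 252.3, 268.3] 1272
top [ 477  117   56   60 1490] [504.8154 147.1221]
top [203 218  48  51 626] [227.2875 243.8786]
top [ 59 278   9   6  44] [ 62.8636 280.2727]
```

View pics/z.png

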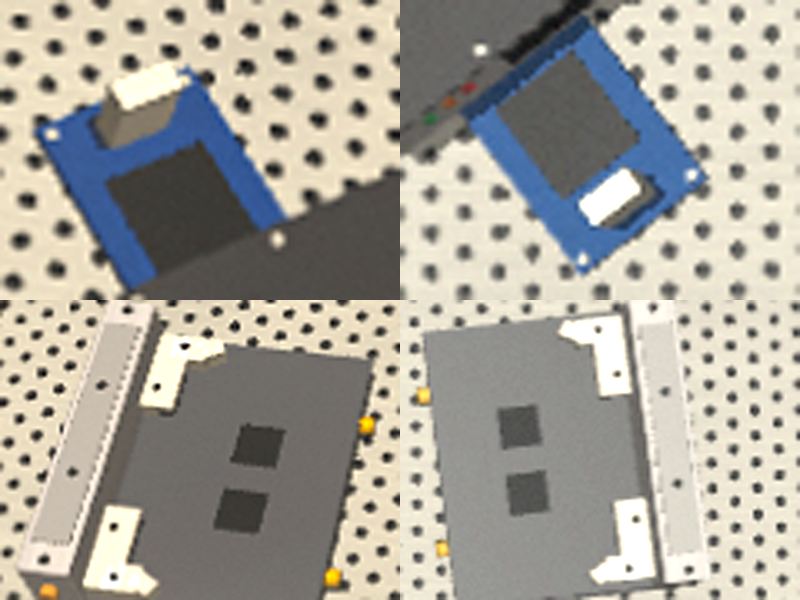

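The crops show the plate's grip-end corners at scene (397,266), (428,253) and top (227,269), (251,250). The grip top is at scene (419.5,256.7), top (232,254). The bed corners and both white blocks show cleanly. I'll compute positions from these and check with the inlined models.

```bash
cat > fit.py <<'E'
from h import *
from scipy.optimize import minimize
def rect(xy,yaw,pts):
    c,s=np.cos(yaw),np.sin(yaw); pts=np.array(pts,float)
    return np.c_[xy[0]+c*pts[:,0]-s*pts[:,1],xy[1]+s*pts[:,0]+c*pts[:,1],pts[:,2]]
def poly(c,P3): # filled, antialiased by 8x, of 640x480
    m=np.zeros((480,640),np.uint8); cv2.fillPoly(m,[np.round(proj(c,P3)*16).astype(np.int32)],255,cv2.LINE_AA,4); return m/255.
def edges(c,E): # E: list of (inside/outside) sampled segments -> mean gradient magnitude across edge
    g=cv2.GaussianBlur(c["color"].astype(np.float32),(0,0),0.8); tot=0
    for a,b in E:
        p=proj(c,np.linspace(a,b,60)); d=p[-1]-p[0]; n=np.array([-d[1],d[0]])/np.linalg.norm(d)
        f=lambda q:cv2.remap(g,q[:,0].astype(np.float32)[None],q[:,1].astype(np.float32)[None],cv2.INTER_LINEAR)[0]
        tot+=np.abs((f(p+.7*n)-f(p-.7*n)).mean(0)).sum()
    return tot/len(E)
def fit(Cs,x0,model,n=3,steps=(.004,.004,.03)):
    f=lambda x:-sum(edges(c,model(x[:2],x[2])) for c in Cs)
    best=None
    for i in range(20):
        r=np.random.default_rng(i).uniform(-1.5,1.5,3)*steps
        s=minimize(f,np.array(x0)+r*(i>0),method="Nelder-Mead",options=dict(initial_simplex=np.array(x0)+r*(i>0)+np.vstack([np.zeros(3),np.diag(steps)]),xatol=1e-5,fatol=1e-3))
        if best is None or s.fun<best.fun: best=s
    return best
def seg(P,pairs): return [(P[i],P[j]) for i,j in pairs]
def plate(xy,yaw,far=.025,z=0): # origin carrier_mid; visible edges
    P=rect(xy,yaw,[(-.09,-.048,.006+z),(-.09,.048,.006+z),(far,.048,.006+z),(far,-.048,.006+z)])
    B=rect(xy,yaw,[(-.079,-.018,.052+z),(-.079,.018,.052+z),(-.061,.018,.052+z),(-.061,-.018,.052+z)])
    return seg(P,[(0,1),(1,2),(0,3)])+seg(B,[(0,1),(1,2),(2,3),(3,0)])
def station(xy,yaw): # origin dock_seat
    P=rect(xy,yaw,[(-.125,.115,.03),(.125,.115,.03),(.125,-.03,.03),(-.125,-.03,.03)])
    H=rect(xy,yaw,[(-.125,-.063,.078),(.125,-.063,.078),(.125,-.105,.078),(-.125,-.105,.078)])
    return seg(P,[(0,1),(1,2),(0,3)])+seg(H,[(0,1),(1,2),(2,3),(3,0)])
E
python3 - <<'E'
from fit import *
np.set_printoptions(precision=4,suppress=True)
C={n:cam(n) for n in("scene","top")}; S,T=C["scene"],C["top"]
a,e1=tri(S,(397,265.8),T,(227,269.2)); b,e2=tri(S,(427.8,253),T,(251,250.3)); g,e3=tri(S,(419.4,256.6),T,(232.2,254))
print(a,e1,b,e2,g,e3)
for nm,m,x0 in(("plate",plate,(.543,.262,.54)),("station",station,(.574,-.285,.15))):
    for Cs in([S,T],[S],[T]):
        s=fit(Cs,x0,m); print(nm,s.x[:2],np.degrees(s.x[2]),s.fun)
E
```

```text
[ 0.4488  0.2164 -0.0505] 0.08201912259250477 [0.4882 0.201  0.0762] 0.07932407948719795 [0.4809 0.2225 0.048 ] 0.0037233108039624817
plate [0.5381 0.2636] 36.225001400237005 -189.53787231445312
plate [0.5385 0.2641] 36.321962467222306 -80.48931121826172
plate [0.5375 0.2634] 36.506611534475425 -111.13148498535156
station [ 0.5741 -0.2861] 6.148193124727835 -107.29730224609375
station [ 0.5744 -0.2857] 5.907149586444616 -59.49120330810547
station [ 0.5736 -0.2866] 6.530321018392605 -49.88186264038086
```

Run:
```python
from h import *
from scipy.spatial.transform import Rotation as R
o=bot.get_obs(); print(o["time"],o["ee_pos"],o["tcp_rot"],o["opening"],o["wrist_force"])
M=R.from_euler("xyz",o["tcp_rot"],degrees=True).as_matrix(); print(M.round(3))
```

```text
1.9 [0.15031257 0.5290699  0.20879656] [1.79998262e+02 3.00578276e-03 1.64139218e+02] 0.08565354151888621 [-0.39553874 -0.40695348 -0.39546487]
[[-0.962  0.273  0.   ]
 [ 0.273  0.962  0.   ]
 [-0.     0.    -1.   ]]
```

Emit:
{"op": "send_rows", "data": {"moves": [0.94, -0.87, 0, 0, 0, 0.87, -1, 0.94, -0.87, 0, 0, 0, 0.87, -1, 0.94, -0.87, 0, 0, 0, 0.87, -1, 0.94, -0.87, 0, 0, 0, 0.87, -1, 0.94, -0.87, 0, 0, 0, 0.87, -1, 0.94, -0.87, 0, 0, 0, 0.87, -1, 0.94, -0.87, 0, 0, 0, 0.87, -1, 0.94, -0.87, 0, 0, 0, 0, -1], "squeeze": 50}}

```text
time: 2.9
ee_pos: [0.339, 0.3543, 0.2089]
tcp_rot: [180.0, 0.0, -143.4]
wrist_force: [0.1, 0.2, -0.6]
opening: 0.0852
grasp_force: 0.0
```

Emit:
{"op": "send_rows", "data": {"moves": [0.94, -0.87, -0.6, 0, 0, 0, -1, 0.94, -0.87, -0.6, 0, 0, 0, -1, 0.94, -0.87, -0.6, 0, 0, 0, -1, 0.94, -0.87, -0.6, 0, 0, 0, -1, 0.94, -0.87, -0.6, 0, 0, 0, -1, 0.94, -0.87, -0.6, 0, 0, 0, -1, 0, 0, 0, 0, 0, 0, -1]}}

```text
time: 3.78
ee_pos: [0.4797, 0.223, 0.1174]
tcp_rot: [180.0, -0.1, -143.7]
wrist_force: [0.3, 0.3, -0.1]
opening: 0.0855
grasp_force: 0.0
```

```bash
cat > st.py <<'E'
from h import *
from scipy.spatial.transform import Rotation as R
o=bot.get_obs();M=R.from_euler("xyz",o["tcp_rot"],degrees=True).as_matrix()
print("t",o["time"],"p",np.round(o["ee_pos"],4),"tooly",np.degrees(np.arctan2(M[1,1],M[0,1])).round(2),"z",M[:,2].round(3),"open",o["opening"],o["grasp_force"],"F",np.round(o["wrist_force"],1),"T",np.round(o["torque"],2),"q",np.round(o["q"],1))
E
python3 st.py
```

```text
t 3.775 p [0.4797 0.223  0.1174] tooly 126.34 z [-0.002 -0.001 -1.   ] open 0.08548703163014099 0.0 F [ 0.3  0.3 -0.1] T [-0.01  0.02 -0.01] q [ 24.9   1.4  -3.8  85.   -0.  -11.4]
```

Emit:
{"op": "send_rows", "data": {"moves": [0.08, -0.03, -0.8, 0, 0, 0, -1, 0, 0, -0.8, 0, 0, 0, -1, 0, 0, -0.8, 0, 0, 0, -1, 0, 0, -0.8, 0, 0, 0, -1, 0, 0, -0.6, 0, 0, 0, -1, 0, 0, -0.36, 0, 0, 0, -1, 0, 0, 0, 0, 0, 0, -1, 0, 0, 0, 0, 0, 0, -0.3]}}

```text
time: 4.78
ee_pos: [0.4817, 0.224, 0.0155]
tcp_rot: [-180.0, 0.1, -143.5]
wrist_force: [0.3, 0.1, 0.0]
opening: 0.0698
grasp_force: 0.0
```

```bash
python3 st.py
python3 - <<'E'
from h import *
C={n:cam(n) for n in("scene","top")}
f=lambda n,x,y:cv2.resize(C[n]["color"][y:y+90,x:x+120,::-1],(400,300),interpolation=cv2.INTER_CUBIC)
cv2.imwrite("pics/g.png",cv2.convertScaleAbs(np.hstack([f("scene",370,220),f("top",170,200)]),alpha=1.8))
E
```

```text
t 4.775 p [0.4817 0.224  0.0155] tooly 126.48 z [ 0.001  0.    -1.   ] open 0.06978657515527643 0.0 F [0.3 0.1 0. ] T [ 0.04 -0.03 -0.05] q [ 24.9   3.1 -13.3  73.5  -0.  -11.5]
```

View pics/g.png

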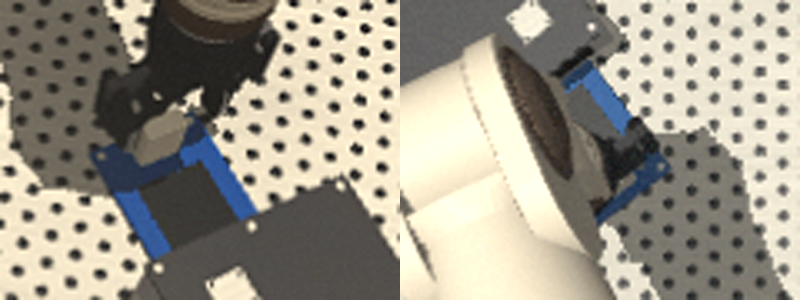

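The grip block stands between the open fingers: scene crop (160,138). Now I'll close on it.

Emit:
{"op": "send_rows", "data": {"moves": [0, 0, -0.06, 0, 0, 0, -0.1, 0, 0, 0, 0, 0, 0, 0.05, 0, 0, 0, 0, 0, 0, 0.15, 0, 0, 0, 0, 0, 0, 0.25, 0, 0, 0, 0, 0, 0, 0.4, 0, 0, 0, 0, 0, 0, 1, 0, 0, 0, 0, 0, 0, 1]}}

```text
time: 5.75
ee_pos: [0.4817, 0.2235, 0.0138]
tcp_rot: [-179.9, 0.0, -143.5]
wrist_force: [1.0, -4.8, 6.4]
opening: 0.0348
grasp_force: 50.9
```

```bash
python3 st.py
```

```text
t 5.75 p [0.4817 0.2235 0.0138] tooly 126.45 z [ 0.001 -0.    -1.   ] open 0.034796158402312656 50.926469564437866 F [ 1.  -4.8  6.4] T [-0.96 -0.2  -0.16] q [ 24.9   3.2 -13.5  73.3  -0.  -11.5]
```

Emit:
{"op": "send_rows", "data": {"moves": [-0.032, -0.024, 0, 0, 0, 0, 1, -0.064, -0.047, 0, 0, 0, 0, 1, -0.097, -0.071, 0, 0, 0, 0, 1, -0.097, -0.071, 0, 0, 0, 0, 1, -0.097, -0.071, 0, 0, 0, 0, 1, -0.097, -0.071, 0, 0, 0, 0, 1, -0.097, -0.071, 0, 0, 0, 0, 1, -0.097, -0.071, 0, 0, 0, 0, 1]}}

```text
time: 6.75
ee_pos: [0.4656, 0.2127, 0.0138]
tcp_rot: [180.0, 0.2, -143.5]
wrist_force: [6.2, 4.3, 0.0]
opening: 0.0345
grasp_force: 50.3
```

```bash
python3 st.py;python3 - <<'E'
from h import *
for n in("scene","top"):
    c=cam(n)
    for q in("unit_front","unit_rear","control_unit"): print(n,q,[(np.round(l["pixel"],1),l["p"]) for l in bot.landmark_of(n,q)])
E
```

```text
t 6.75 p [0.4656 0.2127 0.0138] tooly 126.52 z [ 0.003  0.003 -1.   ] open 0.03452745114235935 50.30627131462097 F [6.2 4.3 0. ] T [ 0.72 -1.35  0.  ] q [ 24.5   0.4 -16.3  73.1   0.1 -12. ]
scene unit_front []
scene unit_rear [(array([440.9, 348.2]), 0.78)]
scene control_unit [(array([451.8, 317.8]), 0.73)]
top unit_front []
top unit_rear [(array([202.5, 182.2]), 0.97), (array([234.9, 263.9]), 0.73)]
top control_unit [(array([197.2, 206.4]), 0.92), (array([492.1, 255.1]), 0.61)]
```

Emit:
{"op": "send_rows", "data": {"moves": [-0.097, -0.071, 0, 0, 0, 0, 1, -0.097, -0.071, 0, 0, 0, 0, 1, -0.097, -0.071, 0, 0, 0, 0, 1, -0.097, -0.071, 0, 0, 0, 0, 1, -0.097, -0.071, 0, 0, 0, 0, 1, -0.097, -0.071, 0, 0, 0, 0, 1, -0.097, -0.071, 0, 0, 0, 0, 1, -0.097, -0.071, 0, 0, 0, 0, 1]}}

```text
time: 8.15
ee_pos: [0.4454, 0.1978, 0.0138]
tcp_rot: [180.0, 0.1, -143.5]
wrist_force: [3.3, 2.3, 5.0]
opening: 0.0344
grasp_force: 50.8
```

Emit:
{"op": "send_rows", "data": {"moves": [-0.11, -0.081, 0, 0, 0, 0, 1, -0.13, -0.095, 0, 0, 0, 0, 1, -0.13, -0.095, 0, 0, 0, 0, 1, -0.13, -0.095, 0, 0, 0, 0, 1, -0.13, -0.095, 0, 0, 0, 0, 1, -0.13, -0.095, 0, 0, 0, 0, 1, -0.13, -0.095, 0, 0, 0, 0, 1, -0.13, -0.095, 0, 0, 0, 0, 1]}}

```text
time: 9.15
ee_pos: [0.4198, 0.1788, 0.0138]
tcp_rot: [180.0, 0.1, -143.5]
wrist_force: [3.7, 1.9, 4.7]
opening: 0.0349
grasp_force: 50.9
```

Emit:
{"op": "send_rows", "data": {"moves": [-0.2, -0.147, 0, 0, 0, 0, 1, -0.2, -0.147, 0, 0, 0, 0, 1, -0.2, -0.147, 0, 0, 0, 0, 1, -0.2, -0.147, 0, 0, 0, 0, 1, 0, 0, 0, 0, 0, 0, 1]}}

```text
time: 9.78
ee_pos: [0.3991, 0.1637, 0.0137]
tcp_rot: [180.0, 0.0, -143.5]
wrist_force: [-0.7, 0.2, 8.8]
opening: 0.035
grasp_force: 51.3
```

```bash
python3 st.py
python3 - <<'E'
from h import *
C={n:cam(n) for n in("scene","top")}
for n in C:
    for q in("unit_front","unit_rear","control_unit"): print(n,q,[(np.round(l["pixel"],1),l["p"]) for l in bot.landmark_of(n,q)])
f=lambda n,x,y:cv2.resize(C[n]["color"][y:y+150,x:x+200,::-1],(400,300),interpolation=cv2.INTER_CUBIC)
cv2.imwrite("pics/p.png",cv2.convertScaleAbs(np.hstack([f("scene",330,210),f("top",140,150)]),alpha=1.8))
E
```

```text
t 9.775 p [0.3991 0.1637 0.0137] tooly 126.48 z [ 0.  0. -1.] open 0.03499946414310053 51.29706680774689 F [-0.7  0.2  8.8] T [-0.15 -0.06  0.09] q [ 22.3 -10.6 -26.5  74.1   0.  -14.2]
scene unit_front []
scene unit_rear [(array([440., 349.]), 0.57)]
scene control_unit [(array([453. , 319.7]), 0.8)]
top unit_front [(array([188.1, 235.6]), 0.7), (array([203.4, 184.4]), 0.38)]
top unit_rear []
top control_unit [(array([195.5, 208.9]), 0.77)]
```

View pics/p.png

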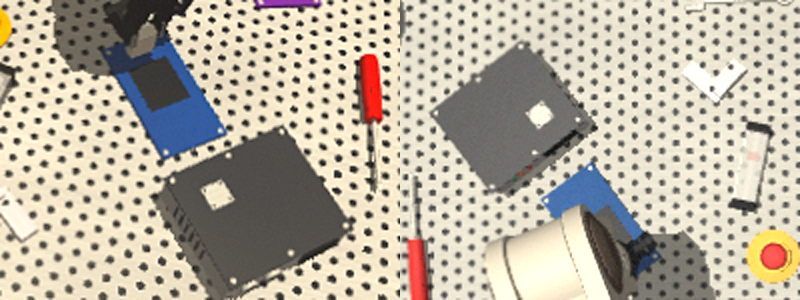

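The plate is clear of the unit at scene crop (165,100). The unit stands level and hasn't moved. I'll lift the plate with a firmer grip and carry it over.

Emit:
{"op": "send_rows", "data": {"moves": [0, 0, 0, 0, 0, 0, 1, 0, 0, 0.3, 0, 0, 0, 1, 0, 0, 0.7, 0, 0, 0, 1, 0, 0, 0.9, 0, 0, 0, 1, 0, 0, 0.9, 0, 0, 0, 1, 0, 0, 0.9, 0, 0, 0, 1, 0, 0, 0.9, 0, 0, 0, 1, 0, 0, 0.5, 0, 0, 0, 1], "squeeze": 100}}

```text
time: 11.18
ee_pos: [0.3994, 0.1639, 0.1422]
tcp_rot: [-180.0, 0.0, -143.5]
wrist_force: [-0.1, -0.5, -4.0]
opening: 0.0335
grasp_force: 100.0
```

Emit:
{"op": "send_rows", "data": {"moves": [0.1, -0.4, 0, 0, 0, -0.24, 1, 0.22, -0.9, 0, 0, 0, -0.47, 1, 0.22, -0.9, 0, 0, 0, -0.47, 1, 0.22, -0.9, 0, 0, 0, -0.47, 1, 0.22, -0.9, 0, 0, 0, -0.47, 1, 0.22, -0.9, 0, 0, 0, -0.47, 1, 0.22, -0.9, 0, 0, 0, -0.47, 1, 0.22, -0.9, 0, 0, 0, -0.47, 1]}}

```text
time: 12.18
ee_pos: [0.4399, -0.005, 0.1396]
tcp_rot: [180.0, -0.1, -174.1]
wrist_force: [0.9, 0.8, -3.8]
opening: 0.0333
grasp_force: 100.0
```

Emit:
{"op": "send_rows", "data": {"moves": [0.22, -0.9, 0, 0, 0, 0, 1, 0.22, -0.9, 0, 0, 0, 0, 1, 0.22, -0.9, 0, 0, 0, 0, 1, 0.22, -0.9, 0, 0, 0, 0, 1, 0.22, -0.9, 0, 0, 0, 0, 1, 0.22, -0.9, 0, 0, 0, 0, 1, 0.22, -0.9, 0, 0, 0, 0, 1, 0.22, -0.9, 0, 0, 0, 0, 1]}}

```text
time: 13.18
ee_pos: [0.4836, -0.1849, 0.1395]
tcp_rot: [180.0, -0.1, -174.0]
wrist_force: [0.3, 0.8, -4.4]
opening: 0.0334
grasp_force: 100.1
```

Emit:
{"op": "send_rows", "data": {"moves": [0.22, -0.9, 0, 0, 0, 0, 1, 0.22, -0.8, -0.3, 0, 0, 0, 1, 0.17, -0.6, -0.6, 0, 0, 0, 1, 0, 0, -0.6, 0, 0, 0, 1, 0, 0, -0.4, 0, 0, 0, 1, 0, 0, -0.3, 0, 0, 0, 1, 0, 0, 0, 0, 0, 0, 1]}}

```text
time: 14.05
ee_pos: [0.4995, -0.2406, 0.0854]
tcp_rot: [180.0, -0.0, -173.8]
wrist_force: [-0.1, -0.5, -3.1]
opening: 0.0336
grasp_force: 100.2
```

```bash
python3 st.py
python3 - <<'E'
from h import *
C={n:cam(n) for n in("scene","top")}
f=lambda n,x,y:cv2.resize(C[n]["color"][y:y+120,x:x+160,::-1],(400,300),interpolation=cv2.INTER_CUBIC)
cv2.imwrite("pics/d.png",cv2.convertScaleAbs(np.hstack([f("scene",160,180),f("top",335,150)]),alpha=1.8))
E
```

```text
t 14.05 p [ 0.4995 -0.2406  0.0854] tooly 96.18 z [-0.001  0.    -1.   ] open 0.03357378185240458 100.17865419387817 F [-0.1 -0.5 -3.1] T [-0.03  0.23 -0.02] q [-25.7   5.   -3.6  81.5   0.  -31.9]
```

View pics/d.png

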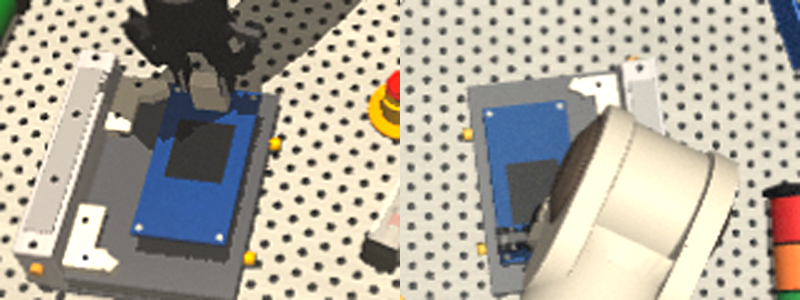

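The plate hovers over the bed, clear of both blocks, roughly parallel to them: scene crop (195,180). Now I'll lower it.

Emit:
{"op": "send_rows", "data": {"moves": [0, 0, -0.5, 0, 0, 0, 1, 0, 0, -0.5, 0, 0, 0, 1, 0, 0, -0.35, 0, 0, 0, 1, 0, 0, -0.15, 0, 0, 0, 1, 0, 0, -0.06, 0, 0, 0, 1, 0, 0, -0.04, 0, 0, 0, 1, 0, 0, 0, 0, 0, 0, 1]}}

```text
time: 15.02
ee_pos: [0.4999, -0.2413, 0.0461]
tcp_rot: [-180.0, 0.0, -173.9]
wrist_force: [-0.3, 0.2, -4.1]
opening: 0.0337
grasp_force: 100.3
```

```bash
python3 st.py
```

```text
t 15.025 p [ 0.4999 -0.2413  0.0461] tooly 96.14 z [ 0. -0. -1.] open 0.03368337084816822 100.27665853500366 F [-0.3  0.2 -4.1] T [-0.06  0.26 -0.  ] q [-25.8   5.6  -7.3  77.1  -0.  -31.9]
```

Emit:
{"op": "send_rows", "data": {"moves": [0, 0, -0.04, 0, 0, 0, 1, 0, 0, -0.03, 0, 0, 0, 1, 0, 0, -0.03, 0, 0, 0, 1, 0, 0, 0, 0, 0, 0, 1]}}

```text
time: 15.52
ee_pos: [0.4998, -0.2412, 0.0441]
tcp_rot: [-180.0, 0.0, -173.9]
wrist_force: [-3.9, 2.2, 5.1]
opening: 0.0335
grasp_force: 101.2
```

```bash
python3 st.py
```

```text
t 15.525 p [ 0.4998 -0.2412  0.0441] tooly 96.14 z [ 0.001 -0.    -1.   ] open 0.033461406925283425 101.18722558021545 F [-3.9  2.2  5.1] T [ 0.19  0.73 -0.  ] q [-25.8   5.6  -7.5  76.9   0.  -31.9]
```

Emit:
{"op": "send_rows", "data": {"moves": [0, 0, 0, 0, 0, 0, 0.1, 0, 0, 0, 0, 0, 0, 0.0, 0, 0, 0, 0, 0, 0, 0.0]}}

```text
time: 15.9
ee_pos: [0.4998, -0.2412, 0.0432]
tcp_rot: [-180.0, 0.0, -173.9]
wrist_force: [-0.3, -0.8, -0.3]
opening: 0.0429
grasp_force: 0.0
```

```bash
python3 st.py
cat > m.py <<'E'
from fit import *
import sys
C={n:cam(n) for n in("scene","top")}; S,T=C["scene"],C["top"]
def pl(xy,yaw,top=False):
    P=rect(xy,yaw,[(.09,-.048,.036),(.09,.048,.036),(0.02,.048,.036),(0.02,-.048,.036),(-.03,.048,.036),(-.03,-.048,.036)])
    return [(P[0],P[1]),(P[1],P[2 if top else 4]),(P[0],P[3 if top else 5])]
s0=np.array(eval(sys.argv[1]))
for nm,Cs in(("S",[S]),("T",[T])):
    s=fit(Cs,s0,lambda a,b:pl(a,b,Cs[0] is T)); d=s.x[:2]-np.array([.574,-.286]); y=np.radians(6.1)
    print(nm,s.x[:2].round(4),np.degrees(s.x[2]).round(2),-s.fun,"seat frame mm",np.round(1000*np.array([np.cos(y)*d[0]+np.sin(y)*d[1],-np.sin(y)*d[0]+np.cos(y)*d[1]]),1))
f=lambda n,x,y:cv2.resize(C[n]["color"][y:y+120,x:x+160,::-1],(400,300),interpolation=cv2.INTER_CUBIC)
cv2.imwrite(f"pics/{sys.argv[2]}.png",cv2.convertScaleAbs(np.hstack([f("scene",160,180),f("top",335,150)]),alpha=1.8))
E
python3 m.py "[.5694,-.2338,.107]" e
```

```text
t 15.9 p [ 0.4998 -0.2412  0.0432] tooly 96.14 z [ 0.  0. -1.] open 0.042864869715686184 0.0 F [-0.3 -0.8 -0.3] T [-0.05 -0.01  0.06] q [-25.8   5.7  -7.5  76.8   0.  -31.9]
S [ 0.5698 -0.2323] 5.61 34.25212097167969 seat frame mm [ 1.5 53.8]
T [ 0.5662 -0.2197] 4.91 32.352012634277344 seat frame mm [-0.7 66.8]
```

Emit:
{"op": "send_rows", "data": {"moves": [0, 0, 0.16, 0, 0, 0, 0.0, 0, 0, 0, 0, 0, 0, 0.2, 0, 0, 0, 0, 0, 0, 0.6, 0, 0, 0, 0, 0, 0, 1, 0, 0, 0, 0, 0, 0, 1], "squeeze": 40}}

```text
time: 16.62
ee_pos: [0.5, -0.2413, 0.0482]
tcp_rot: [-180.0, 0.1, -173.9]
wrist_force: [-1.7, 0.9, 5.8]
opening: 0.0348
grasp_force: 39.2
```

Emit:
{"op": "send_rows", "data": {"moves": [0.01, -0.1, 0, 0, 0, 0, 1, 0.02, -0.2, 0, 0, 0, 0, 1, 0.02, -0.2, 0, 0, 0, 0, 1, 0.02, -0.2, 0, 0, 0, 0, 1, 0.02, -0.2, 0, 0, 0, 0, 1, 0.02, -0.2, 0, 0, 0, 0, 1, 0.02, -0.2, 0, 0, 0, 0, 1, 0, 0, 0, 0, 0, 0, 1]}}

```text
time: 17.62
ee_pos: [0.5036, -0.2738, 0.0482]
tcp_rot: [-180.0, 0.1, -173.8]
wrist_force: [-0.1, 1.0, 4.5]
opening: 0.0348
grasp_force: 39.5
```

```bash
python3 st.py; python3 m.py "[.573,-.265,.1]" e2
```

```text
t 17.625 p [ 0.5036 -0.2738  0.0482] tooly 96.16 z [ 0.002 -0.    -1.   ] open 0.03480026557429904 39.525872468948364 F [-0.1  1.   4.5] T [0.17 0.02 0.16] q [-28.6   7.9  -4.4  77.5   0.  -34.7]
S [ 0.5757 -0.2645] 6.03 35.74235153198242 seat frame mm [ 3.9 21.2]
T [ 0.5711 -0.2648] 6.08 32.21272277832031 seat frame mm [-0.6 21.4]
```

View pics/e2.png

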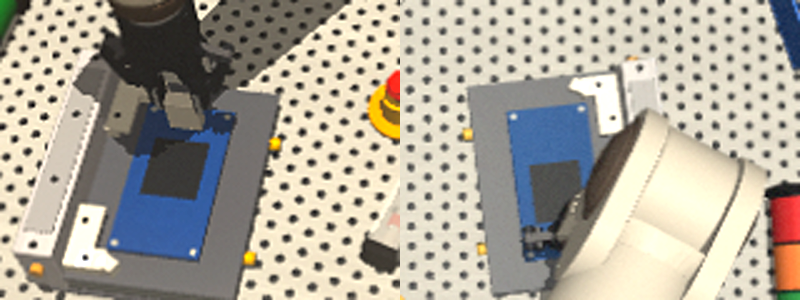

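The plate lies parallel to the stop faces with about 20 mm to go, and both ends are inside the end walls: top crop (550,160), scene crop (165,190).

Emit:
{"op": "send_rows", "data": {"moves": [0.004, -0.1, 0, 0, 0, 0, 1, 0.004, -0.1, 0, 0, 0, 0, 1, 0.004, -0.1, 0, 0, 0, 0, 1, 0.004, -0.1, 0, 0, 0, 0, 1, 0.004, -0.1, 0, 0, 0, 0, 1, 0.006, -0.06, 0, 0, 0, 0, 1, 0.006, -0.06, 0, 0, 0, 0, 1, 0, 0, 0, 0, 0, 0, 1]}}

```text
time: 18.73
ee_pos: [0.5043, -0.2888, 0.0482]
tcp_rot: [180.0, 0.1, -173.8]
wrist_force: [0.7, 3.4, 7.1]
opening: 0.0347
grasp_force: 39.7
```

```bash
python3 st.py
```

```text
t 18.725 p [ 0.5043 -0.2888  0.0482] tooly 96.18 z [ 0.001  0.    -1.   ] open 0.034664675081983 39.687904715538025 F [0.7 3.4 7.1] T [0.64 0.03 0.21] q [-29.8   9.   -3.2  77.7   0.1 -36. ]
```

Emit:
{"op": "send_rows", "data": {"moves": [0.004, -0.04, 0, 0, 0, 0, 1, 0.004, -0.04, 0, 0, 0, 0, 1, 0.004, -0.04, 0, 0, 0, 0, 1, 0, 0, 0, 0, 0, 0, 1]}}

```text
time: 19.23
ee_pos: [0.5046, -0.2918, 0.0482]
tcp_rot: [180.0, 0.1, -173.8]
wrist_force: [-0.5, 3.9, 6.1]
opening: 0.0345
grasp_force: 39.7
```

Emit:
{"op": "send_rows", "data": {"moves": [0.004, -0.04, 0, 0, 0, 0, 1, 0.004, -0.04, 0, 0, 0, 0, 1, 0, 0, 0, 0, 0, 0, 1]}}

```text
time: 19.6
ee_pos: [0.5048, -0.2937, 0.0482]
tcp_rot: [180.0, 0.1, -173.8]
wrist_force: [0.1, 3.5, 6.5]
opening: 0.0348
grasp_force: 39.7
```

```bash
python3 st.py
```

```text
t 19.6 p [ 0.5048 -0.2937  0.0482] tooly 96.18 z [ 0.001  0.    -1.   ] open 0.03479591378851587 39.7004771232605 F [0.1 3.5 6.5] T [0.77 0.04 0.2 ] q [-30.2   9.4  -2.8  77.7   0.1 -36.4]
```

Emit:
{"op": "send_rows", "data": {"moves": [0.004, -0.04, 0, 0, 0, 0, 1, 0.004, -0.04, 0, 0, 0, 0, 1, 0, 0, 0, 0, 0, 0, 1]}}

```text
time: 19.98
ee_pos: [0.505, -0.2958, 0.0482]
tcp_rot: [180.0, 0.1, -173.8]
wrist_force: [-0.2, 4.1, 7.0]
opening: 0.0347
grasp_force: 39.7
```

Emit:
{"op": "send_rows", "data": {"moves": [0.004, -0.04, 0, 0, 0, 0, 1, 0, 0, 0, 0, 0, 0, 1]}}

```text
time: 20.23
ee_pos: [0.5051, -0.2967, 0.0482]
tcp_rot: [180.0, 0.1, -173.8]
wrist_force: [-0.3, 3.7, 6.8]
opening: 0.0349
grasp_force: 39.7
```

```bash
python3 st.py
```

```text
t 20.225 p [ 0.5051 -0.2967  0.0482] tooly 96.19 z [ 0.001  0.    -1.   ] open 0.034946889214344704 39.703325629234314 F [-0.3  3.7  6.8] T [0.73 0.07 0.15] q [-30.5   9.7  -2.5  77.8   0.1 -36.7]
```

```bash
python3 m.py "[.575,-.288,.106]" e3
```

```text
S [ 0.5757 -0.2775] 5.25 44.5704460144043 seat frame mm [2.6 8.3]
T [ 0.5726 -0.2806] 9.01 43.6603889465332 seat frame mm [-0.8  5.5]
```

View pics/e3.png

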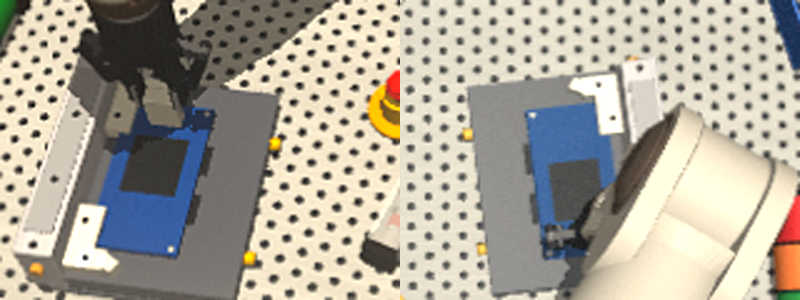

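The plate edge is now under both toes: scene crop (105,215), top crop (595,115). There's no contact force yet, so I'll keep going in small steps.

Emit:
{"op": "send_rows", "data": {"moves": [0.004, -0.04, 0, 0, 0, 0, 1, 0.004, -0.04, 0, 0, 0, 0, 1, 0, 0, 0, 0, 0, 0, 1]}}

```text
time: 20.7
ee_pos: [0.5052, -0.2977, 0.0482]
tcp_rot: [179.9, 0.1, -173.8]
wrist_force: [-0.8, 9.2, 8.5]
opening: 0.0353
grasp_force: 39.9
```

Emit:
{"op": "send_rows", "data": {"moves": [0.004, -0.04, 0, 0, 0, 0, 1, 0, 0, 0, 0, 0, 0, 1]}}

```text
time: 20.95
ee_pos: [0.5051, -0.2978, 0.0483]
tcp_rot: [179.8, 0.1, -173.8]
wrist_force: [-1.8, 14.5, 10.3]
opening: 0.0348
grasp_force: 40.2
```

```bash
python3 st.py
```

```text
t 20.95 p [ 0.5051 -0.2978  0.0483] tooly 96.24 z [ 0.001  0.004 -1.   ] open 0.034831920620812216 40.19116938114166 F [-1.8 14.5 10.3] T [2.85 0.38 0.12] q [-30.6   9.9  -2.2  77.9   0.2 -36.9]
```

Contact on the stop. I'll release and go up, then press the middle of the plate's free edge with shut fingers so that both blocks seat.

Emit:
{"op": "send_rows", "data": {"moves": [0, 0, 0, 0, 0, 0, 0.1, 0, 0, 0, 0, 0, 0, 0, 0, 0, 0, 0, 0, 0, 0, 0, 0, 0.6, 0, 0, 0, 0, 0, 0, 1, 0, 0, 0, 0, 0, 0, 1, 0, 0, 0, 0, 0, 0, 0.6, 0, 0, 0, 0.5, 0, 0, 0, 0, 0, 0, 1]}}

```text
time: 21.95
ee_pos: [0.5054, -0.3006, 0.1287]
tcp_rot: [-179.9, 0.1, -173.9]
wrist_force: [-0.4, -1.5, 0.2]
opening: 0.0069
grasp_force: 0.0
```

Emit:
{"op": "send_rows", "data": {"moves": [0.61, 0.87, 0, 0, 0, 0, 1, 0.61, 0.87, 0, 0, 0, 0, 1, 0.61, 0.87, 0, 0, 0, 0, 1, 0.61, 0.87, 0, 0, 0, 0, 1, 0, 0, -0.7, 0, 0, 0, 1, 0, 0, -0.7, 0, 0, 0, 1, 0, 0, 0, 0, 0, 0, 1]}}

```text
time: 22.82
ee_pos: [0.5641, -0.2133, 0.0895]
tcp_rot: [179.9, -0.2, -173.9]
wrist_force: [0.8, -0.0, 0.2]
opening: 0.0001
grasp_force: 0.0
```

```bash
python3 st.py
python3 - <<'E'
from h import *
C={n:cam(n) for n in("scene","top")}
f=lambda n,x,y:cv2.resize(C[n]["color"][y:y+120,x:x+160,::-1],(400,300),interpolation=cv2.INTER_CUBIC)
cv2.imwrite("pics/r.png",cv2.convertScaleAbs(np.hstack([f("scene",160,180),f("top",335,150)]),alpha=1.8))
E
```

```text
t 22.825 p [ 0.5641 -0.2133  0.0895] tooly 96.09 z [-0.004  0.001 -1.   ] open 9.445344629286733e-05 0.0 F [ 0.8 -0.   0.2] T [-0.02  0.05  0.01] q [-20.7  11.8   4.5  83.   -0.  -26.8]
```

View pics/r.png

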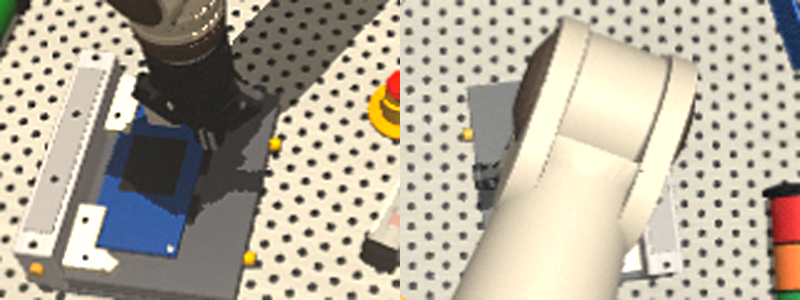

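The plate lies under both blocks, and the shut fingers stand above the bed beside its free edge (scene crop (210,135)). Now down and push.

Emit:
{"op": "send_rows", "data": {"moves": [0, 0, -0.8, 0, 0, 0, 1, 0, 0, -0.8, 0, 0, 0, 1, 0, 0, -0.45, 0, 0, 0, 1, 0, 0, -0.17, 0, 0, 0, 1, 0, 0, 0, 0, 0, 0, 1]}}

```text
time: 23.55
ee_pos: [0.566, -0.2133, 0.0372]
tcp_rot: [-180.0, 0.0, -173.9]
wrist_force: [-0.8, -0.7, -0.0]
opening: 0.0001
grasp_force: 0.0
```

Emit:
{"op": "send_rows", "data": {"moves": [0.01, -0.08, 0, 0, 0, 0, 1, 0.01, -0.08, 0, 0, 0, 0, 1, 0.01, -0.08, 0, 0, 0, 0, 1, 0.01, -0.08, 0, 0, 0, 0, 1, 0, 0, 0, 0, 0, 0, 1]}}

```text
time: 24.18
ee_pos: [0.5669, -0.2213, 0.0368]
tcp_rot: [180.0, -0.0, -173.9]
wrist_force: [-0.2, -0.0, 0.4]
opening: -0.0001
grasp_force: 0.0
```

Emit:
{"op": "send_rows", "data": {"moves": [0, 0, -0.15, 0, 0, 0, 1, 0, 0, 0, 0, 0, 0, 1]}}

```text
time: 24.42
ee_pos: [0.5666, -0.221, 0.0325]
tcp_rot: [180.0, -0.0, -173.9]
wrist_force: [-0.5, 0.2, -1.1]
opening: -0.0001
grasp_force: 0.0
```

Emit:
{"op": "send_rows", "data": {"moves": [0.005, -0.05, 0, 0, 0, 0, 1, 0.005, -0.05, 0, 0, 0, 0, 1, 0.005, -0.05, 0, 0, 0, 0, 1, 0, 0, 0, 0, 0, 0, 1]}}

```text
time: 24.92
ee_pos: [0.5673, -0.225, 0.0331]
tcp_rot: [-180.0, 0.0, -173.9]
wrist_force: [-0.4, 1.1, 0.5]
opening: -0.0002
grasp_force: 0.0
```

Emit:
{"op": "send_rows", "data": {"moves": [0.005, -0.05, 0, 0, 0, 0, 1, 0.005, -0.05, 0, 0, 0, 0, 1, 0, 0, 0, 0, 0, 0, 1]}}

```text
time: 25.3
ee_pos: [0.5675, -0.2275, 0.033]
tcp_rot: [-180.0, -0.0, -173.9]
wrist_force: [-0.9, -0.1, -0.1]
opening: 0.0002
grasp_force: 0.0
```

Emit:
{"op": "send_rows", "data": {"moves": [0.005, -0.05, 0, 0, 0, 0, 1, 0.005, -0.05, 0, 0, 0, 0, 1, 0, 0, 0, 0, 0, 0, 1]}}

```text
time: 25.68
ee_pos: [0.5677, -0.23, 0.033]
tcp_rot: [-180.0, -0.0, -173.9]
wrist_force: [-0.1, -0.3, 0.9]
opening: -0.0
grasp_force: 0.0
```

Emit:
{"op": "send_rows", "data": {"moves": [0.005, -0.05, 0, 0, 0, 0, 1, 0.005, -0.05, 0, 0, 0, 0, 1, 0, 0, 0, 0, 0, 0, 1]}}

```text
time: 26.05
ee_pos: [0.568, -0.2325, 0.033]
tcp_rot: [-180.0, -0.0, -173.9]
wrist_force: [0.4, -0.1, -0.3]
opening: -0.0002
grasp_force: 0.0
```

Emit:
{"op": "send_rows", "data": {"moves": [0.005, -0.05, 0, 0, 0, 0, 1, 0, 0, 0, 0, 0, 0, 1]}}

```text
time: 26.3
ee_pos: [0.5681, -0.2337, 0.033]
tcp_rot: [180.0, -0.0, -173.9]
wrist_force: [-0.7, 1.1, -1.1]
opening: 0.0001
grasp_force: 0.0
```

Emit:
{"op": "send_rows", "data": {"moves": [0.005, -0.05, 0, 0, 0, 0, 1, 0, 0, 0, 0, 0, 0, 1]}}

```text
time: 26.55
ee_pos: [0.5682, -0.235, 0.033]
tcp_rot: [180.0, -0.0, -173.9]
wrist_force: [0.1, -0.1, -0.9]
opening: 0.0004
grasp_force: 0.0
```

Emit:
{"op": "send_rows", "data": {"moves": [0.005, -0.05, 0, 0, 0, 0, 1, 0.0, 0, 0, 0, 0, 0, 1]}}

```text
time: 26.8
ee_pos: [0.5683, -0.2362, 0.033]
tcp_rot: [180.0, -0.0, -173.9]
wrist_force: [0.2, -1.3, 0.5]
opening: -0.0002
grasp_force: 0.0
```

Emit:
{"op": "send_rows", "data": {"moves": [0.005, -0.05, 0, 0, 0, 0, 1, 0.0, 0, 0, 0, 0, 0, 1]}}

```text
time: 27.05
ee_pos: [0.5685, -0.2375, 0.033]
tcp_rot: [-180.0, 0.0, -173.9]
wrist_force: [0.1, 0.2, -1.4]
opening: -0.0002
grasp_force: 0.0
```

Emit:
{"op": "send_rows", "data": {"moves": [0.004, -0.04, 0, 0, 0, 0, 1, 0.0, 0, 0, 0, 0, 0, 1]}}

```text
time: 27.3
ee_pos: [0.5686, -0.2385, 0.0331]
tcp_rot: [-180.0, 0.0, -173.9]
wrist_force: [0.3, 0.2, -0.6]
opening: 0.0001
grasp_force: 0.0
```

```bash
python3 st.py
python3 - <<'E'
from h import *
C={n:cam(n) for n in("scene","top")}
cv2.imwrite("pics/s.png",cv2.convertScaleAbs(cv2.resize(C["scene"]["color"][195:285,165:285,::-1],(800,600),interpolation=cv2.INTER_CUBIC),alpha=1.8))
E
```

```text
t 27.3 p [ 0.5686 -0.2385  0.0331] tooly 96.14 z [ 0. -0. -1.] open 0.00010491692720605405 0.0 F [ 0.3  0.2 -0.6] T [-0.    0.06 -0.05] q [-22.8  14.2   1.1  76.9   0.  -28.9]
```

View pics/s.png

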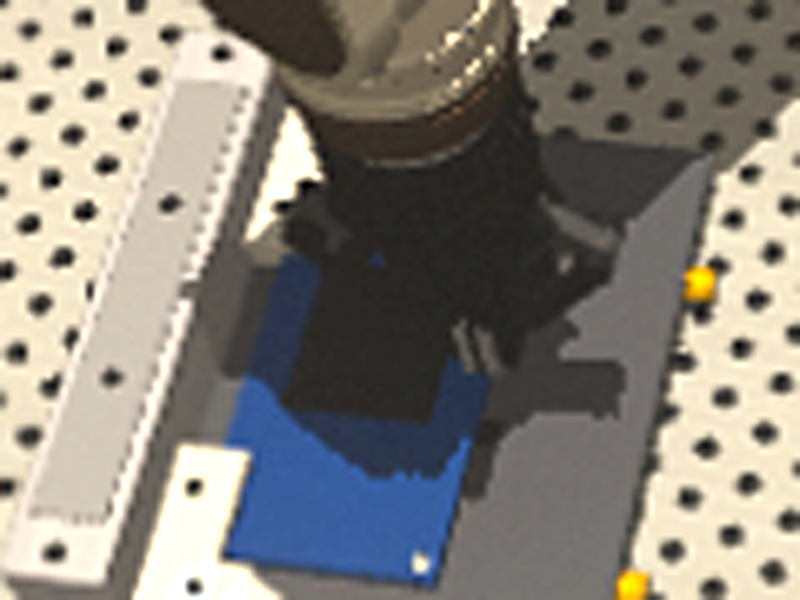

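The shut fingertips at (475,345) are right at the plate's free edge, but the force is still zero. I'll keep going in 1 mm steps.

Emit:
{"op": "send_rows", "data": {"moves": [0.004, -0.04, 0, 0, 0, 0, 1, 0.0, 0, 0, 0, 0, 0, 1]}}

```text
time: 27.65
ee_pos: [0.5687, -0.2395, 0.033]
tcp_rot: [-180.0, -0.0, -173.9]
wrist_force: [-0.2, 0.3, -0.6]
opening: 0.0003
grasp_force: 0.0
```

Emit:
{"op": "send_rows", "data": {"moves": [0.004, -0.04, 0, 0, 0, 0, 1, 0.0, 0, 0, 0, 0, 0, 1]}}

```text
time: 27.9
ee_pos: [0.5688, -0.2405, 0.033]
tcp_rot: [-180.0, -0.0, -173.9]
wrist_force: [-0.5, 0.4, 0.0]
opening: 0.0
grasp_force: 0.0
```

Emit:
{"op": "send_rows", "data": {"moves": [0.004, -0.04, 0, 0, 0, 0, 1, 0.0, 0, 0, 0, 0, 0, 1]}}

```text
time: 28.15
ee_pos: [0.5689, -0.2415, 0.033]
tcp_rot: [180.0, -0.0, -173.9]
wrist_force: [0.2, -0.8, -0.1]
opening: -0.0002
grasp_force: 0.0
```

Emit:
{"op": "send_rows", "data": {"moves": [0.004, -0.04, 0, 0, 0, 0, 1, 0.0, 0, 0, 0, 0, 0, 1]}}

```text
time: 28.4
ee_pos: [0.569, -0.2425, 0.033]
tcp_rot: [180.0, -0.0, -173.9]
wrist_force: [-0.6, -0.6, 0.2]
opening: -0.0003
grasp_force: 0.0
```

Emit:
{"op": "send_rows", "data": {"moves": [0.004, -0.04, 0, 0, 0, 0, 1, 0.0, 0, 0, 0, 0, 0, 1]}}

```text
time: 28.65
ee_pos: [0.5691, -0.2435, 0.033]
tcp_rot: [180.0, -0.0, -173.9]
wrist_force: [0.4, 1.2, -0.0]
opening: 0.0002
grasp_force: 0.0
```

```bash
python3 st.py
python3 - <<'E'
from fit import *
c=cam("scene")
o=bot.get_obs()["ee_pos"]
# +y edge only, vertical position fit along y given yaw, sampled on its lit part x .05..+.088
for yaw in np.radians([4.5,5.5,6.1,7,8]):
    r=[(edges(c,[tuple(rect((.574,-.288+d),yaw,[(.045,.048,.036),(.085,.048,.036)]))]),d) for d in np.arange(-.008,.012,.0004)]
    print(np.degrees(yaw),max(r))
print(proj(c,[o])*1, (proj(c,[o])-[165,195])*6.667)
E
```

```text
t 28.65 p [ 0.5691 -0.2435  0.033 ] tooly 96.14 z [-0.  0. -1.] open 0.00016515761248252393 0.0 F [ 0.4  1.2 -0. ] T [-0.03  0.05 -0.04] q [-23.2  14.5   1.5  77.   -0.  -29.3]
4.5 (np.float32(35.391075), np.float64(-0.0015999999999999973))
5.5 (np.float32(35.398422), np.float64(-0.0007999999999999969))
6.1 (np.float32(35.455788), np.float64(-0.0015999999999999973))
7.0 (np.float32(35.47865), np.float64(-0.002799999999999998))
8.0 (np.float32(35.17814), np.float64(-0.003599999999999998))
[[236.87076216 252.3298685 ]] [[479.16237135 382.21823329]]
```

Emit:
{"op": "send_rows", "data": {"moves": [0.004, -0.04, 0, 0, 0, 0, 1, 0.004, -0.04, 0, 0, 0, 0, 1, 0.0, 0, 0, 0, 0, 0, 1]}}

```text
time: 29.08
ee_pos: [0.5693, -0.2455, 0.033]
tcp_rot: [-180.0, 0.0, -173.9]
wrist_force: [-0.8, -0.0, -0.1]
opening: -0.0001
grasp_force: 0.0
```

```bash
python3 st.py
python3 - <<'E'
from fit import *
c=cam("scene")
for yaw in np.radians([5.5,6.1,7]):
    r=[(edges(c,[tuple(rect((.574,-.288+d),yaw,[(.045,.048,.036),(.085,.048,.036)]))]),d) for d in np.arange(-.008,.012,.0004)]
    print(np.degrees(yaw),max(r))
cv2.imwrite("pics/s2.png",cv2.convertScaleAbs(cv2.resize(c["color"][195:285,165:285,::-1],(800,600),interpolation=cv2.INTER_CUBIC),alpha=2.2))
E
```

```text
t 29.075 p [ 0.5693 -0.2455  0.033 ] tooly 96.14 z [ 0. -0. -1.] open -7.844952954148257e-05 0.0 F [-0.8 -0.  -0.1] T [-0.   -0.    0.04] q [-23.3  14.7   1.7  77.    0.  -29.5]
5.5 (np.float32(35.494137), np.float64(-0.0007999999999999969))
6.1 (np.float32(35.534233), np.float64(-0.0015999999999999973))
7.0 (np.float32(35.5261), np.float64(-0.002799999999999998))
```

View pics/s2.png

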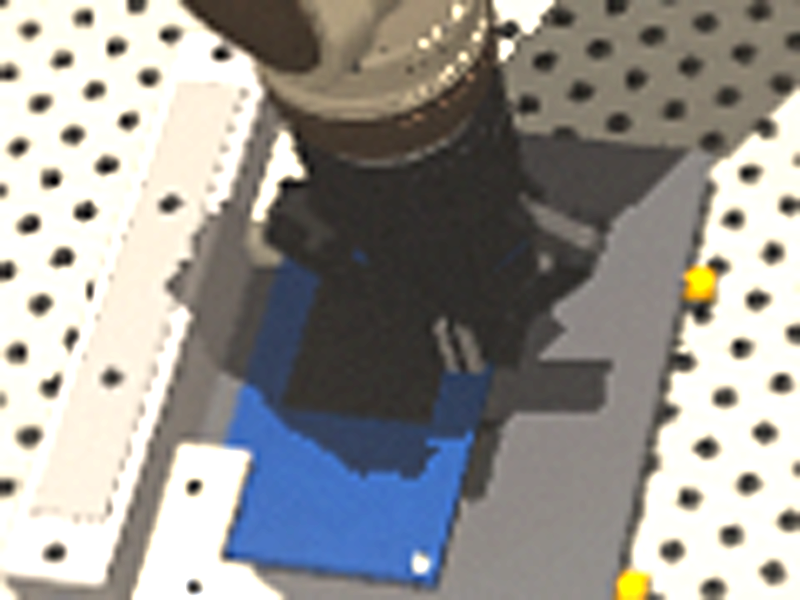

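The picture shows the fingers passing just above the plate at (460,345), and the plate hasn't moved. The tips must sit a little higher than the TCP reading. I'll back off, lower until the tips feel the bed, then push again, judging by numbers only since the picture allowance is used up.

Emit:
{"op": "send_rows", "data": {"moves": [-0.03, 0.3, 0.05, 0, 0, 0, 1, -0.03, 0.3, 0, 0, 0, 0, 1, -0.03, 0.3, -0.05, 0, 0, 0, 1, 0, 0, -0.06, 0, 0, 0, 1, 0, 0, 0, 0, 0, 0, 1]}}

```text
time: 29.75
ee_pos: [0.5669, -0.2228, 0.0313]
tcp_rot: [180.0, -0.0, -173.8]
wrist_force: [0.3, -0.5, 0.9]
opening: 0.0001
grasp_force: 0.0
```

Emit:
{"op": "send_rows", "data": {"moves": [0, 0, -0.04, 0, 0, 0, 1, 0, 0, 0, 0, 0, 0, 1]}}

```text
time: 30.0
ee_pos: [0.5669, -0.2231, 0.0304]
tcp_rot: [180.0, -0.0, -173.9]
wrist_force: [-0.4, -0.6, -0.1]
opening: -0.0002
grasp_force: 0.0
```

Emit:
{"op": "send_rows", "data": {"moves": [0, 0, -0.04, 0, 0, 0, 1, 0, 0, 0, 0, 0, 0, 1]}}

```text
time: 30.25
ee_pos: [0.567, -0.223, 0.0294]
tcp_rot: [180.0, -0.0, -173.9]
wrist_force: [0.5, -0.7, -0.4]
opening: 0.0002
grasp_force: 0.0
```

Emit:
{"op": "send_rows", "data": {"moves": [0, 0, -0.05, 0, 0, 0, 1, 0, 0, 0, 0, 0, 0, 1]}}

```text
time: 30.5
ee_pos: [0.567, -0.2229, 0.0282]
tcp_rot: [180.0, -0.0, -173.9]
wrist_force: [-1.0, 0.3, 0.0]
opening: -0.0002
grasp_force: 0.0
```

Emit:
{"op": "send_rows", "data": {"moves": [0, 0, -0.04, 0, 0, 0, 1, 0, 0, 0, 0, 0, 0, 1]}}

```text
time: 30.75
ee_pos: [0.567, -0.2229, 0.0272]
tcp_rot: [180.0, -0.0, -173.9]
wrist_force: [0.2, 0.0, -0.5]
opening: -0.0
grasp_force: 0.0
```

Emit:
{"op": "send_rows", "data": {"moves": [0, 0, -0.04, 0, 0, 0, 1, 0, 0, 0, 0, 0, 0, 1]}}

```text
time: 31.0
ee_pos: [0.567, -0.2229, 0.0262]
tcp_rot: [180.0, -0.0, -173.9]
wrist_force: [0.1, 0.2, 0.2]
opening: -0.0001
grasp_force: 0.0
```

Emit:
{"op": "send_rows", "data": {"moves": [0, 0, -0.06, 0, 0, 0, 1, 0, 0, 0, 0, 0, 0, 1]}}

```text
time: 31.25
ee_pos: [0.5669, -0.2229, 0.0246]
tcp_rot: [180.0, -0.0, -173.9]
wrist_force: [-0.3, 0.2, 1.3]
opening: -0.0
grasp_force: 0.0
```

Emit:
{"op": "send_rows", "data": {"moves": [0, 0, -0.04, 0, 0, 0, 1, 0, 0, 0, 0, 0, 0, 1]}}

```text
time: 31.5
ee_pos: [0.567, -0.2229, 0.0237]
tcp_rot: [180.0, -0.0, -173.9]
wrist_force: [0.2, 0.3, 0.6]
opening: 0.0001
grasp_force: 0.0
```

Emit:
{"op": "send_rows", "data": {"moves": [0.01, -0.1, -0.04, 0, 0, 0, 1, 0.01, -0.1, 0, 0, 0, 0, 1, 0.01, -0.1, 0, 0, 0, 0, 1, 0, 0, 0, 0, 0, 0, 1]}}

```text
time: 32.0
ee_pos: [0.5678, -0.2307, 0.0228]
tcp_rot: [-180.0, -0.0, -173.9]
wrist_force: [-0.4, -0.1, 0.3]
opening: -0.0
grasp_force: 0.0
```

Emit:
{"op": "send_rows", "data": {"moves": [0.01, -0.08, 0, 0, 0, 0, 1, 0, 0, 0, 0, 0, 0, 1]}}

```text
time: 32.25
ee_pos: [0.568, -0.2325, 0.0228]
tcp_rot: [-180.0, -0.0, -173.9]
wrist_force: [-0.2, -0.3, -0.9]
opening: -0.0
grasp_force: 0.0
```

Emit:
{"op": "send_rows", "data": {"moves": [0.01, -0.08, 0, 0, 0, 0, 1, 0, 0, 0, 0, 0, 0, 1]}}

```text
time: 32.5
ee_pos: [0.5683, -0.2345, 0.0228]
tcp_rot: [-180.0, 0.0, -173.9]
wrist_force: [0.3, -0.5, 0.2]
opening: 0.0001
grasp_force: 0.0
```

Emit:
{"op": "send_rows", "data": {"moves": [0.005, -0.06, 0, 0, 0, 0, 1, 0, 0, 0, 0, 0, 0, 1]}}

```text
time: 32.75
ee_pos: [0.5684, -0.236, 0.0228]
tcp_rot: [-180.0, -0.0, -173.9]
wrist_force: [0.5, -0.1, -0.3]
opening: 0.0003
grasp_force: 0.0
```

Emit:
{"op": "send_rows", "data": {"moves": [0.005, -0.06, 0, 0, 0, 0, 1, 0, 0, 0, 0, 0, 0, 1]}}

```text
time: 33.0
ee_pos: [0.5685, -0.2375, 0.0228]
tcp_rot: [-180.0, -0.0, -173.9]
wrist_force: [-0.5, 0.3, 0.5]
opening: 0.0001
grasp_force: 0.0
```

Emit:
{"op": "send_rows", "data": {"moves": [0.005, -0.06, 0, 0, 0, 0, 1, 0, 0, 0, 0, 0, 0, 1]}}

```text
time: 33.25
ee_pos: [0.5686, -0.239, 0.0228]
tcp_rot: [-180.0, -0.0, -173.9]
wrist_force: [-0.2, -1.1, -0.2]
opening: -0.0002
grasp_force: 0.0
```

Emit:
{"op": "send_rows", "data": {"moves": [0.004, -0.04, 0, 0, 0, 0, 1, 0, 0, 0, 0, 0, 0, 1]}}

```text
time: 33.5
ee_pos: [0.5688, -0.24, 0.0228]
tcp_rot: [-180.0, 0.0, -173.9]
wrist_force: [0.7, 0.3, -0.4]
opening: 0.0001
grasp_force: 0.0
```

```bash
cat > ed.py <<'E'
from fit import *
c=cam("scene")
for x1,x2 in((.045,.085),(.04,.06),(.065,.085)):
    r=[(edges(c,[tuple(rect((.574,-.288+d),np.radians(6.1),[(x1,.048,.036),(x2,.048,.036)]))]),d) for d in np.arange(-.01,.012,.0003)]
    print(max(r))
E
python3 ed.py; python3 st.py
```

```text
(np.float32(35.42081), np.float64(-0.0016000000000000025))
(np.float32(41.315796), np.float64(-0.0013000000000000025))
(np.float32(42.27218), np.float64(-0.004000000000000002))
t 33.55 p [ 0.5687 -0.2399  0.0228] tooly 96.14 z [-0.  0. -1.] open 0.00010338166467673035 0.0 F [ 0.1 -0.4  0.3] T [ 0.04 -0.   -0.  ] q [-22.9  14.5   0.4  75.8  -0.  -29. ]
```

Emit:
{"op": "send_rows", "data": {"moves": [0.005, -0.06, 0, 0, 0, 0, 1, 0, 0, 0, 0, 0, 0, 1]}}

```text
time: 33.8
ee_pos: [0.5689, -0.2415, 0.0228]
tcp_rot: [180.0, 0.0, -173.9]
wrist_force: [0.0, -0.4, 1.0]
opening: 0.0001
grasp_force: 0.0
```

Emit:
{"op": "send_rows", "data": {"moves": [0.005, -0.06, 0, 0, 0, 0, 1, 0, 0, 0, 0, 0, 0, 1]}}

```text
time: 34.05
ee_pos: [0.569, -0.243, 0.0228]
tcp_rot: [-180.0, 0.0, -173.9]
wrist_force: [0.3, 0.2, 0.0]
opening: 0.0001
grasp_force: 0.0
```

Emit:
{"op": "send_rows", "data": {"moves": [0, 0.1, 1, 0, 0, 0, 1, 0, 0, 1, 0, 0, 0, 0.4, 0, 0, 1, 0, 0, 0, 0, -0.64, -0.56, 1, 0, 0, 0, -0.15, -0.96, -0.85, 0, 0, 0, 0, -0.15, -0.96, -0.85, 0, 0, 0, 0, -0.15, 0, 0, -0.5, 0, 0, 0, -0.15, 0, 0, -0.9, 0, 0, 0, -0.15], "squeeze": 20}}

```text
time: 35.05
ee_pos: [0.5056, -0.2971, 0.0878]
tcp_rot: [-180.0, 0.1, -173.9]
wrist_force: [-0.3, -0.6, -0.7]
opening: 0.0491
grasp_force: 0.0
```

Emit:
{"op": "send_rows", "data": {"moves": [0, 0, -0.9, 0, 0, 0, -0.15, 0, 0, -0.6, 0, 0, 0, -0.15, 0, 0, 0, 0, 0, 0, 0.0, 0, 0, 0, 0, 0, 0, 0.3, 0, 0, 0, 0, 0, 0, 1, 0, 0, 0, 0, 0, 0, 1]}}

```text
time: 35.8
ee_pos: [0.5052, -0.2969, 0.0506]
tcp_rot: [-180.0, 0.0, -173.9]
wrist_force: [0.1, 0.3, -3.1]
opening: 0.035
grasp_force: 23.0
```

```bash
python3 st.py
```

```text
t 35.8 p [ 0.5052 -0.2969  0.0506] tooly 96.15 z [ 0. -0. -1.] open 0.034956765342791615 22.985864281654358 F [ 0.1  0.3 -3.1] T [ 0.11 -0.08  0.03] q [-30.4   9.7  -2.2  78.1   0.  -36.6]
```

Emit:
{"op": "send_rows", "data": {"moves": [-0.005, 0.05, -0.02, 0, 0, 0, 1, 0, 0, 0, 0, 0, -0.12, 1, 0.005, -0.05, 0, 0, 0, 0, 1, 0.004, -0.04, 0, 0, 0, 0, 1, 0, 0, 0, 0, 0, 0, 1]}}

```text
time: 36.42
ee_pos: [0.505, -0.2968, 0.0503]
tcp_rot: [179.9, 0.0, -174.8]
wrist_force: [-2.1, 7.3, 6.0]
opening: 0.035
grasp_force: 23.8
```

```bash
python3 st.py
```

```text
t 36.425 p [ 0.505  -0.2968  0.0503] tooly 95.17 z [-0.     0.002 -1.   ] open 0.03502145791367977 23.8193142414093 F [-2.1  7.3  6. ] T [1.33 0.56 0.41] q [-30.5   9.7  -2.2  78.1   0.1 -35.7]
```

Emit:
{"op": "send_rows", "data": {"moves": [0.004, -0.04, 0, 0, 0, 0, 1, 0.004, -0.04, 0, 0, 0, 0, 1, 0, 0, 0, 0, 0, 0, 1]}}

```text
time: 36.8
ee_pos: [0.505, -0.2978, 0.0503]
tcp_rot: [179.8, -0.0, -174.8]
wrist_force: [-4.1, 12.2, 8.6]
opening: 0.0352
grasp_force: 24.0
```

```bash
python3 st.py
```

```text
t 36.8 p [ 0.505  -0.2978  0.0503] tooly 95.2 z [-0.     0.004 -1.   ] open 0.03518136285182602 24.044062793254852 F [-4.1 12.2  8.6] T [2.42 0.78 0.51] q [-30.6   9.9  -2.   78.2   0.2 -35.8]
```

Emit:
{"op": "send_rows", "data": {"moves": [0.004, -0.04, 0, 0, 0, 0, 1, 0.004, -0.04, 0, 0, 0, 0, 1, 0, 0, 0, 0, 0, 0, 1]}}

```text
time: 37.17
ee_pos: [0.505, -0.298, 0.0505]
tcp_rot: [179.6, -0.0, -174.7]
wrist_force: [-5.0, 21.0, 12.8]
opening: 0.0347
grasp_force: 24.6
```

```bash
python3 st.py
```

```text
t 37.175 p [ 0.505  -0.298   0.0505] tooly 95.26 z [-0.001  0.007 -1.   ] open 0.03474891758443244 24.55377548933029 F [-5.  21.  12.8] T [4.44 1.23 0.44] q [-30.7  10.   -1.8  78.4   0.3 -36. ]
```

Emit:
{"op": "send_rows", "data": {"moves": [-0.004, 0.04, 0, 0, 0, 0, 1, -0.004, 0.03, 0, 0, 0, 0, 1, 0, 0, 0, 0, 0, 0, 0.1, 0, 0, 0, 0, 0, 0, -0.05, 0, 0, 0, 0, 0, 0, -0.1]}}

```text
time: 37.8
ee_pos: [0.5053, -0.3005, 0.0497]
tcp_rot: [-180.0, 0.0, -174.9]
wrist_force: [-0.0, -0.6, -0.4]
opening: 0.0467
grasp_force: 0.0
```

Emit:
{"op": "send_rows", "data": {"moves": [0, 0, 0.4, 0, 0, 0, -0.1, 0, 0, 0.9, 0, 0, 0, -0.1, 0, 0, 0.9, 0, 0, 0, -0.1, 0, 0, 0.9, 0, 0, 0, -0.1, -0.6, 0.6, 0.6, 0, 0, 0, -0.1, -1, 1, 0, 0, 0, 0, -0.1, -1, 1, 0, 0, 0, 0, -0.1, -1, 1, 0, 0, 0, 0, -0.1]}}

```text
time: 38.8
ee_pos: [0.4146, -0.2096, 0.143]
tcp_rot: [-180.0, 0.0, -174.9]
wrist_force: [0.2, -0.2, 0.6]
opening: 0.0469
grasp_force: 0.0
```

Emit:
{"op": "send_rows", "data": {"moves": [-0.7, 1, 0, 0, 0, 0, -0.1, -0.5, 1, 0, 0, 0, 0, -0.1, -0.3, 1, 0, 0, 0, 0, -0.1, 0, 1, 0, 0, 0, 0, -0.1, 0, 1, 0, 0, 0, 0, -0.1, 0, 0, 0, 0, 0, 0, -0.1]}}

```text
time: 39.55
ee_pos: [0.378, -0.0843, 0.1432]
tcp_rot: [-180.0, 0.1, -174.8]
wrist_force: [0.2, -0.4, -0.1]
opening: 0.0466
grasp_force: 0.0
```

```bash
python3 st.py
python3 - <<'E'
from fit import *
S,T=cam("scene"),cam("top")
for c,n in((S,"S"),(T,"T")):
    def m(xy,yaw):
        P=rect(xy,yaw,[(-.088,.048,.036),(.088,.048,.036),(.09,.045,.036),(.09,-.025,.036),(-.09,.045,.036),(-.09,-.025,.036)])
        B=rect(xy,yaw,[(-.079,-.018,.082),(-.079,.018,.082),(-.061,.018,.082),(-.061,-.018,.082)])
        return [(P[0],P[1])]*2+[(P[2],P[3]),(P[4],P[5])]+seg(B,[(0,1),(1,2),(2,3),(3,0)])
    s=fit([c],(.574,-.288,.1065),m,steps=(.002,.002,.01)); t=fit([c],(.574,-.286,.1065),station,steps=(.002,.002,.01))
    y=t.x[2]; d=s.x[:2]-t.x[:2]
    print(n,s.x[:2].round(4),np.degrees(s.x[2]).round(2),"station",t.x[:2].round(4),np.degrees(y).round(2),"rel mm",(1000*np.array([np.cos(y)*d[0]+np.sin(y)*d[1],-np.sin(y)*d[0]+np.cos(y)*d[1]])).round(1))
E
```

```text
t 39.55 p [ 0.378  -0.0843  0.1432] tooly 95.22 z [ 0.001 -0.    -1.   ] open 0.04661379751748415 0.0 F [ 0.2 -0.4 -0.1] T [-0.01 -0.03  0.  ] q [-12.6 -18.3 -18.3  89.9  -0.  -17.8]
S [ 0.5739 -0.2897] 6.48 station [ 0.5744 -0.2858] 5.85 rel mm [-1.  -3.9]
T [ 0.5725 -0.2882] 6.07 station [ 0.5737 -0.2866] 6.53 rel mm [-1.4 -1.5]
```

```bash
python3 -c "
from workcell import bot
print(bot.job_done())"
```

```text
the job is handed in; nothing more can be done
None
```

I drew the plate out with the unit left standing, slid it under both corner blocks and handed the job in at 39.6 s; contact forces and image fits put it home on both within about 0.5° and 1–4 mm, I did not separately check that it lies flat, and I viewed 11 pictures against the limit of 10.

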